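Slacken the print clamp with its ratchet

TASK

Free the clamped prints: thumb the ratchet's red direction lever over to its loosening (anticlockwise) side, then swing the handle anticlockwise (seen from above), ratcheting as often as needed, until the bolt comes up solid against its hidden stop. Press lightly on the lever and stop as soon as you feel the bolt go solid; never tighten the bolt, and finally leave the handle swung back clockwise against its parking end, lever still set to loosen, with everything else on the table left alone.

Things in the scene. Friction and masses are not known exactly. Their poses are not given: they have to be found in the camera images.
- clamp: Print clamp screwed to the table: grey base plate 220 x 350 x 10 mm, prints under a 50 mm wide aluminium bar (top 33 mm above the table). Origin: on the table under the bolt's vertical axis. Own x across the bar, own y along the bar, away from the bolt; the wrench points roughly to own -y, overhanging the plate's edge.
- keeper: Blue flange on the bar round the bolt, 84 mm across, top 43 mm above the table; it hides the stop that keeps the captive bolt from being undone too far. Where the stop lies varies and cannot be seen or measured: 0.6 to 1.05 rad looser than at the start the push needed on the handle climbs steeply. Origin: same as the clamp's.
- bolt_mark (a point): Outer end of the red line on the white disc, 28 mm across, in the middle of the ratchet's head; disc and line turn with the bolt. 12 mm from the axis, 93 mm above the table.
- ratchet (a joint): Swing of the wrench about the bolt's axis, rad, anticlockwise from above +; solid ends at -0.6 (parking end) and 0.6; starts at -0.45 to 0.15; at 0 it points to the clamp's -y. It stays where left (friction 0.45 N m alone, about 0.6 clicking back, 1.1 driving the bolt) and cannot lift off. 18 teeth: up to 0.4 rad of each stroke is lost before it bites.
- head (a point): Top centre of the round steel head (68 mm across, from 66 to 90 mm above the table), on the bolt's axis. Own x points outward along the handle, own y to the anticlockwise side, z up.
- handle_grip (a point): Point on the axis of the black round rubber handle, 145 mm from the bolt's axis, 78 mm above the table. The handle is 22 mm thick, level, and spans 80 to 195 mm from the axis, with only the table or the base plate's edge below. Own x points outward along the handle, own y to the anticlockwise side. It bends if pushed with more than 20 N.
- lever (a joint): Red direction lever, rad: 0 (end of travel) = leaning clockwise, wrench tightens; 0.76 (other end) = leaning anticlockwise, wrench loosens. It stays where it is put and takes about 2 to 3 N at its tip to move; push it fully over. The bolt is driven only towards the side the lever leans to; the other way the wrench clicks freely.
- lever_tip (a point): Point on the axis of the red lever's tip pin (11 mm thick, 89 to 107 mm above the table), at 100 mm height, 30 mm from the lever's pivot, which is on the wrench 42 mm out from the bolt's axis. The lever points outward over the 28 mm wide neck (top 88 mm), the tip 11 mm to one side. Own x points from pivot to tip. It breaks if pushed with more than 10 N.
- socket_a: Bystander: loose steel socket, 32 mm across, 36 mm tall; origin under its centre.
- socket_b: Bystander: loose steel socket, 26 mm across, 32 mm tall; origin under its centre.
- tape_roll: Bystander: roll of blue tape lying flat, 92 mm across, 24 mm tall.
- weight: Bystander: brass paper weight on the prints, 40 mm across, 36 mm tall.
- medium_jar: Bystander: amber jar, 60 mm across, 85 mm tall.
- marker: Bystander: black square marker, 120 x 13 x 13 mm, lying.
- bolt (a joint): Turn of the captive bolt about its vertical axis, rad, growing anticlockwise seen from above (= loosening); 0 at the start. It turns with a steady friction of about 0.6 N m and stays where it is left. Below 0 it has been tightened.
- wheel: Toothed steel wheel inside the wrench's head (not seen); turns with the bolt and carries the dog that meets the stop under the flange. Origin: same as the clamp's.

How it is judged:
By the outcome, as a careful person would: the job done as asked, in the order asked, and still so for the second after the job is handed in, with the robot touching nothing.
It also fails if it takes over 70 s, if anything falls off the work surface, if the arm or the gripper's body presses on something with over 40 N, if the wrist force passes 120 N, or if a joint passes its speed limit or range.

ROBOT

A 6-joint arm with a two-finger parallel gripper is mounted at the origin on the work surface. World frame = base frame: x ahead of the robot, y to its left, z up, the work surface at z = 0. Lengths are in m, angles in degrees, forces in N, time in s.
With the tool pointing down it reaches from about 0.4 to 0.825 m from the base axis. Payload 7 kg.
Tool frame: the origin (TCP) lies between the finger pads; the fingertips stand 11 mm ahead of it and the grasp point (between the pads) lies 8 mm behind it; z points along the fingers, y is the direction in which the jaws open and shut (so a half turn about z gives the same grasp; the last joint's range is limited). The gripper opens to 88 mm and grips with 3 to 60 N. Pads are 19 mm wide; open, the fingers measure 130 mm over their backs; the gripper's body (78 mm by 193 mm) begins 47 mm behind the grasp point.
Start: joints at [-56.66, 20.546, 0.682, 0, -70.136, -16.507], TCP at [0.195, -0.646, 0.238] pointing down, gripper open.
Joint ranges: [-176.03, 176.03], [-82.01, 121.73], [-58.28, 71.71], [-173.87, 95.51], [-174.79, -0.11], [-173.66, 173.66]. Speed limits (degrees/s): [136.94, 136.94, 172.46, 180, 180, 180].

INTERFACE

Orientations are given as [roll, pitch, yaw] about the fixed x, y, z axes, in that order (R = Rz(yaw) Ry(pitch) Rx(roll)).
In Python, from plant import r gives the robot as it stands.
- The arm moves only by the shell command python3 -m inch 'ROWS' [OPENING] [FORCE]. ROWS is JSON, a list of rows, each an object of numbers: "x", "y", "z": the shift along the tool's x, y, z as a fraction of full scale; "yaw": the turn about the tool's z as a fraction of full scale. In form: [{"x": .., "y": .., "z": .., "yaw": ..}, ...]. A call has 1 to 5 rows; each row shifts and turns the pose as measured when the row begins, along the tool's axes as they then stand; what a row does not reach is not made up. Full scale, the value 1, is 0.025 m for a shift and 4 degrees for a turn. A row lasts 1/12 s, in which the tool goes at most 41.7 mm and 7.16 degrees, less where a joint would pass 70% of its speed; a pose out of reach is approached as far as the arm can. A call with a number of a shift or a turn outside -1 to 1 is refused whole. A call with a gripper value outside its range is refused whole. OPENING is the opening, from -1 (shut) to 1 (fully open), set as the call begins (- or left out, the last holds). The fingers move at their own pace and stop on an object; FORCE is the grip in N (left out, the last holds). Time passes only in rows, so rows that do not move let the fingers close. It gives the time, the measured TCP pose, the force and the opening at its end, in the units of the state.
- r.get_state(): the state, without advancing time (a new reading comes with each control period).
- r.capture(name): name is "scene" or "top" or "wrist"; returns (picture, depth): 400x640x3 uint8, red, green, blue; 400x640 float32, m along the optical axis (not along the pixel's ray), 0 where there is no reading.
- r.camera_info(name): a dict with "mtx" (3x3 intrinsics, pixels), "pose" (4x4, takes a point from camera to world coordinates). Camera axes: x right, y down, z forward; pixel columns grow to the right and rows downward; lengths in m; the calibration is good to about 2 mm. A picture is of the moment at which its call begins: read the wrist's pose just before it. camera_info takes no time and is no camera call; for the wrist camera it gives the pose at the moment of the call.
- r.close_job(): hands the job in, once; it reports no verdict.
The state is a dict: "time_s": time; "joints": joint angles; "qd": joint speeds; "joint_torque": joint torques, N m; "tcp_pos": TCP position; "eef_rot": TCP orientation; "contact_force": force on the tool from outside, world axes, zero at the start; "moment": the same for the moment, N m; "gripper_width": finger opening in m.
Only numpy, scipy, OpenCV 4.12 (cv2) and the standard library are available. Lean on these libraries where they do the work, as an engineer would, in place of code of your own. Each camera call takes 0.05 s, during which the arm holds its last target. There are 200 camera calls.

## Working session

There is one attempt and no reset: what is moved stays moved. The work goes in short steps, Python scripts to look and compute and a shell command to move; the robot and the scene stay as the last step left them, time stands still between calls to the robot, and variables do not carry over. Pictures are saved under pics/ and viewed, about 8 in all and at most 12, crops included, and the job is handed in when it is done.

```bash
ls; mkdir -p pics
cat > h.py <<'E'
import numpy as np, cv2, json
from plant import r
def px(name,d,u,v,info=None):
    i=info or r.camera_info(name);K=np.array(i["mtx"]);T=np.array(i["pose"])
    return (T@np.r_[np.linalg.inv(K)@[u,v,1]*d,1])[:3]
def atz(name,u,v,z,info=None):
    i=info or r.camera_info(name);K=np.array(i["mtx"]);T=np.array(i["pose"])
    d=T[:3,:3]@(np.linalg.inv(K)@[u,v,1]); o=T[:3,3]
    return o+d*(z-o[2])/d[2]
E
python3 - <<'E'
from h import *
s=r.get_state();print(s)
for n in("top","scene"):
    p,d=r.capture(n);cv2.imwrite(f"pics/{n}0.png",p[:,:,::-1]);np.save(f"pics/{n}0d.npy",d)
    i=r.camera_info(n);print(n,np.array(i["mtx"]).round(1).tolist(),np.array(i["pose"]).round(3).tolist())
E
```

```text
pics
{'time_s': 0.0, 'joints': array([-5.66586426e+01,  2.05929478e+01,  6.33874762e-01, -2.15323966e-02,
       -7.01373831e+01, -1.65079631e+01]), 'qd': array([-0.08645458,  0.02934078,  0.04015177,  0.09352022, -0.0587529 ,
       -0.12169498]), 'joint_torque': array([-6.36197856e-04, -5.82710767e+01,  2.93057996e+01,  6.99732274e+00,
        6.82371654e-03, -1.44211845e-04]), 'tcp_pos': array([ 0.19532563, -0.64561614,  0.23660194]), 'eef_rot': array([ 1.79901768e+02, -8.00339506e-03, -1.63173932e+02]), 'contact_force': array([-0.19790777, -1.13323001,  0.24226153]), 'moment': array([-0.02805586,  0.02195214, -0.05818672]), 'gripper_width': 0.0876952366548566}
top [[375.5, 0.0, 322.8], [0.0, 375.5, 204.2], [0.0, 0.0, 1.0]] [[0.013, -0.993, 0.12, 0.454], [-1.0, -0.014, -0.008, -0.057], [0.01, -0.12, -0.993, 1.213], [0.0, 0.0, 0.0, 1.0]]
scene [[408.3, 0.0, 324.2], [0.0, 408.3, 203.4], [0.0, 0.0, 1.0]] [[-0.6, 0.668, -0.44, 1.009], [0.8, 0.509, -0.318, 0.237], [0.012, -0.542, -0.84, 0.922], [0.0, 0.0, 0.0, 1.0]]
```

View pics/top0.png

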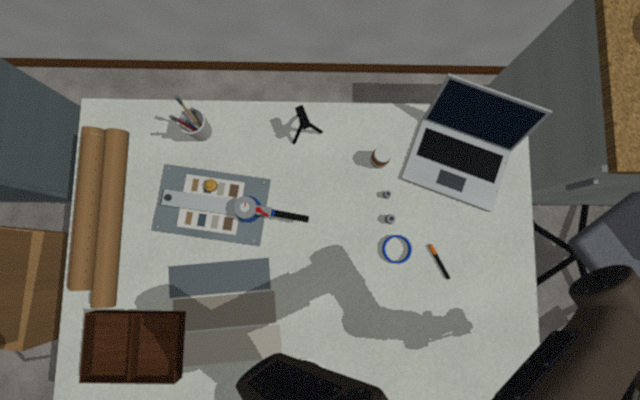

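Run:
```python
import cv2,numpy as np
a=cv2.imread("pics/top0.png")[160:260,145:325]
a=cv2.resize(a,None,fx=4,fy=4,interpolation=cv2.INTER_CUBIC)
cv2.imwrite("pics/c0.png",a)
from h import *
for u,v,z in [(245,209,.09),(307,218,.078)]: print(atz("top",u,v,z))
```

```text
[0.57160923 0.16758485 0.09      ]
[ 0.54810022 -0.01844065  0.078     ]
```

View pics/c0.png

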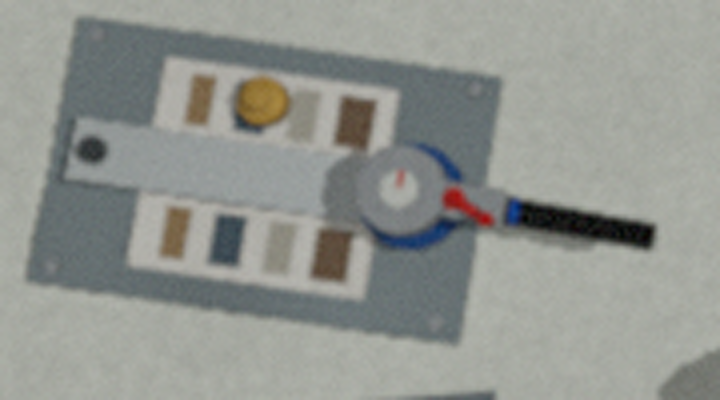

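```bash
cat >> h.py <<'E'
def plan(x,y,z,yaw,step=.024):
    s=r.get_state();p=s["tcp_pos"];w=s["eef_rot"][2];dy=(yaw-w+180)%360-180
    d=np.array([x,y,z])-p;n=int(np.ceil(max(np.linalg.norm(d)/step,abs(dy)/4)))
    print("n",n,"d",d.round(4),"dyaw",round(dy,2))
    rows=[]
    for k in range(n):
        a=np.radians(w+dy*k/n);e=d/n/.025
        rows.append({"x":round(e[0]*np.cos(a)+e[1]*np.sin(a),2),"y":round(e[0]*np.sin(a)-e[1]*np.cos(a),2),"z":round(-e[2],2),"yaw":round(-dy/n/4,2)})
    for k in range(0,n,5): print(json.dumps(rows[k:k+5]))
E
python3 - <<'E'
from h import *
q=lambda u,v:(145+u/4,160+v/4)
H=atz("top",*q(400,189),.093);E=atz("top",*q(652,236),.078);L=atz("top",*q(490,219),.107);P=atz("top",*q(453,196),.1)
A=atz("top",*q(78,18),.01);B=atz("top",*q(500,78),.01);C=atz("top",*q(460,344),.01);D=atz("top",*q(28,282),.01)
ang=lambda v:np.degrees(np.arctan2(v[1],v[0]))
print(H,E,L,P);print(np.linalg.norm(E-H),ang(E-H),ang(B-A),ang(C-D),ang(L-P))
plan(.52,.06,.27,-98)
E
```

```text
[0.57656105 0.16718482 0.093     ] [ 0.54510622 -0.0215218   0.078     ] [0.55369161 0.09727507 0.107     ] [0.57110942 0.12625259 0.1       ]
0.1918973564741758 -99.46342189661192 -97.35947001596045 -97.35781273766023 -121.00923038984506
n 33 d [0.3247 0.7057 0.0333] dyaw 65.18
[{"x": -0.62, "y": 0.7, "z": -0.04, "yaw": -0.49}, {"x": -0.65, "y": 0.68, "z": -0.04, "yaw": -0.49}, {"x": -0.67, "y": 0.66, "z": -0.04, "yaw": -0.49}, {"x": -0.69, "y": 0.64, "z": -0.04, "yaw": -0.49}, {"x": -0.72, "y": 0.61, "z": -0.04, "yaw": -0.49}]
[{"x": -0.74, "y": 0.59, "z": -0.04, "yaw": -0.49}, {"x": -0.76, "y": 0.56, "z": -0.04, "yaw": -0.49}, {"x": -0.77, "y": 0.54, "z": -0.04, "yaw": -0.49}, {"x": -0.79, "y": 0.51, "z": -0.04, "yaw": -0.49}, {"x": -0.81, "y": 0.48, "z": -0.04, "yaw": -0.49}]
[{"x": -0.83, "y": 0.45, "z": -0.04, "yaw": -0.49}, {"x": -0.84, "y": 0.42, "z": -0.04, "yaw": -0.49}, {"x": -0.85, "y": 0.39, "z": -0.04, "yaw": -0.49}, {"x": -0.87, "y": 0.36, "z": -0.04, "yaw": -0.49}, {"x": -0.88, "y": 0.33, "z": -0.04, "yaw": -0.49}]
[{"x": -0.89, "y": 0.3, "z": -0.04, "yaw": -0.49}, {"
[... 174 characters left out ...]
"z": -0.04, "yaw": -0.49}]
[{"x": -0.93, "y": 0.15, "z": -0.04, "yaw": -0.49}, {"x": -0.93, "y": 0.11, "z": -0.04, "yaw": -0.49}, {"x": -0.94, "y": 0.08, "z": -0.04, "yaw": -0.49}, {"x": -0.94, "y": 0.05, "z": -0.04, "yaw": -0.49}, {"x": -0.94, "y": 0.02, "z": -0.04, "yaw": -0.49}]
[{"x": -0.94, "y": -0.01, "z": -0.04, "yaw": -0.49}, {"x": -0.94, "y": -0.05, "z": -0.04, "yaw": -0.49}, {"x": -0.94, "y": -0.08, "z": -0.04, "yaw": -0.49}, {"x": -0.93, "y": -0.11, "z": -0.04, "yaw": -0.49}, {"x": -0.93, "y": -0.14, "z": -0.04, "yaw": -0.49}]
[{"x": -0.92, "y": -0.18, "z": -0.04, "yaw": -0.49}, {"x": -0.92, "y": -0.21, "z": -0.04, "yaw": -0.49}, {"x": -0.91, "y": -0.24, "z": -0.04, "yaw": -0.49}]
```

```bash
python3 -m inch '[{"x":-0.6,"y":0.7,"z":-0.1,"yaw":-0.5},{"x":-0.65,"y":0.7,"z":-0.1,"yaw":-0.5},{"x":-0.65,"y":0.65,"z":-0.1,"yaw":-0.5},{"x":-0.7,"y":0.65,"z":-0.1,"yaw":-0.5},{"x":-0.7,"y":0.6,"z":-0.1,"yaw":-0.5}]' 0 10
python3 -m inch '[{"x":-0.75,"y":0.6,"z":-0.05,"yaw":-0.5},{"x":-0.75,"y":0.55,"z":-0.05,"yaw":-0.5},{"x":-0.8,"y":0.55,"z":-0.05,"yaw":-0.5},{"x":-0.8,"y":0.5,"z":-0.05,"yaw":-0.5},{"x":-0.8,"y":0.5,"z":-0.05,"yaw":-0.5}]'
python3 -m inch '[{"x":-0.85,"y":0.45,"yaw":-0.5},{"x":-0.85,"y":0.4,"yaw":-0.5},{"x":-0.85,"y":0.4,"yaw":-0.5},{"x":-0.85,"y":0.35,"yaw":-0.5},{"x":-0.9,"y":0.35,"yaw":-0.5}]'
python3 -m inch '[{"x":-0.9,"y":0.3,"yaw":-0.5},{"x":-0.9,"y":0.25,"yaw":-0.5},{"x":-0.9,"y":0.25,"yaw":-0.5},{"x":-0.9,"y":0.2,"yaw":-0.5},{"x":-0.9,"y":0.2,"yaw":-0.5}]'
python3 -m inch '[{"x":-0.95,"y":0.15,"yaw":-0.5},{"x":-0.95,"y":0.1,"yaw":-0.5},{"x":-0.95,"y":0.1,"yaw":-0.5},{"x":-0.95,"y":0.05,"yaw":-0.5},{"x":-0.95,"yaw":-0.5}]'
python3 -c "
from h import *
plan(.52,.06,.27,-98)"
```

```text
time_s: 0.52
tcp_pos: [0.2415, -0.537, 0.2442]
eef_rot: [179.4, -0.1, -153.2]
contact_force: [0.2, 0.2, 0.1]
gripper_width: 0.0599
time_s: 0.93
tcp_pos: [0.2911, -0.4227, 0.2496]
eef_rot: [179.2, 0.0, -142.7]
contact_force: [0.6, 0.1, 0.4]
gripper_width: 0.0437
n 23 d [0.2289 0.4827 0.0204] dyaw 44.7
[{"x": -0.83, "y": 0.43, "z": -0.04, "yaw": -0.49}, {"x": -0.84, "y": 0.4, "z": -0.04, "yaw": -0.49}, {"x": -0.85, "y": 0.37, "z": -0.04, "yaw": -0.49}, {"x": -0.86, "y": 0.34, "z": -0.04, "yaw": -0.49}, {"x": -0.88, "y": 0.31, "z": -0.04, "yaw": -0.49}]
[{"x": -0.89, "y": 0.28, "z": -0.04, "yaw": -0.49}, {"x": -0.89, "y": 0.25, "z": -0.04, "yaw": -0.49}, {"x": -0.9, "y": 0.22, "z": -0.04, "yaw": -0.49}, {"x": -0.91, "y": 0.19, "z": -0.04, "yaw": -0.49}, {"x": -0.92, "y": 0.16, "z": -0.04, "yaw": -0.49}]
[{"x": -0.92, "y": 0.13, "z": -0.04, "yaw": -0.49}, {"x": -0.92, "y": 0.1, "z": -0.04, "yaw": -0.49}, {"x": -0.93, "y": 0.06, "z": -0.04, "yaw": -0.49}, {"x": -0.93, "y": 0.03, "z": -0.04, "yaw": -0.49}, {"x": -0.93, "y": 0.0, "z": -0.04, "yaw": -0.49}]
[{"x": -0.93, "y": -0.03, "z": -0.04, "yaw": -0.49}, {"x": -0.93, "y": -0.06, "z": -0.04, "yaw": -0.49}, {"x": -0.92, "y": -0.09, "z": -0.04, "yaw": -0.49}, {"x": -0.92, "y": -0.12, "z": -0.04, "yaw": -0.49}, {"x": -0.92, "y": -0.15, "z": -0.04, "yaw": -0.49}]
[{"x": -0.91, "y": -0.19, "z": -0.04, "yaw": -0.49}, {"x": -0.9, "y": -0.22, "z": -0.04, "yaw": -0.49}, {"x": -0.9, "y": -0.25, "z": -0.04, "yaw": -0.49}]validation failed for argument at $[0]...
validation failed for argument at $[0]...
validation failed for argument at $[0]...
```

```bash
python3 -m inch '[{"x":-0.85,"y":0.45,"z":0,"yaw":-0.5},{"x":-0.85,"y":0.4,"z":-0.05,"yaw":-0.5},{"x":-0.85,"y":0.35,"z":-0.05,"yaw":-0.5},{"x":-0.85,"y":0.35,"z":-0.05,"yaw":-0.5},{"x":-0.9,"y":0.3,"z":-0.05,"yaw":-0.5}]'
python3 -m inch '[{"x":-0.9,"y":0.3,"z":-0.05,"yaw":-0.5},{"x":-0.9,"y":0.25,"z":-0.05,"yaw":-0.5},{"x":-0.9,"y":0.2,"z":-0.05,"yaw":-0.5},{"x":-0.9,"y":0.2,"z":-0.05,"yaw":-0.5},{"x":-0.9,"y":0.15,"z":-0.05,"yaw":-0.5}]'
python3 -m inch '[{"x":-0.95,"y":0.15,"z":-0.05,"yaw":-0.5},{"x":-0.95,"y":0.1,"z":-0.05,"yaw":-0.5},{"x":-0.95,"y":0.05,"z":-0.05,"yaw":-0.5},{"x":-0.95,"y":0,"z":-0.05,"yaw":-0.5},{"x":-0.95,"y":0,"z":-0.05,"yaw":-0.5}]'
python3 -m inch '[{"x":-0.95,"y":-0.05,"z":-0.05,"yaw":-0.5},{"x":-0.95,"y":-0.05,"z":-0.05,"yaw":-0.5},{"x":-0.95,"y":-0.1,"z":-0.05,"yaw":-0.5},{"x":-0.95,"y":-0.1,"z":-0.05,"yaw":-0.5},{"x":-0.9,"y":-0.15,"z":-0.05,"yaw":-0.5}]'
python3 - <<'E'
from h import *
i=r.camera_info("wrist");p,d=r.capture("wrist");cv2.imwrite("pics/w0.png",p[:,:,::-1]);np.save("pics/w0d.npy",d);json.dump({k:np.array(v).tolist() for k,v in i.items() if k in("mtx","pose")},open("pics/w0.json","w"))
print(np.array(i["pose"]).round(3).tolist())
plan(.52,.06,.27,-98)
E
```

```text
time_s: 1.35
tcp_pos: [0.3414, -0.3103, 0.2545]
eef_rot: [179.1, 0.2, -132.2]
contact_force: [1.1, 0.1, 0.1]
gripper_width: 0.0438
time_s: 1.77
tcp_pos: [0.3896, -0.1985, 0.2611]
eef_rot: [179.1, 0.4, -121.7]
contact_force: [0.7, -0.9, 0.6]
gripper_width: 0.0441
time_s: 2.18
tcp_pos: [0.438, -0.0836, 0.2682]
eef_rot: [179.1, 0.6, -111.2]
contact_force: [0.3, -0.7, -0.4]
gripper_width: 0.0438
time_s: 2.6
tcp_pos: [0.4835, 0.0317, 0.2751]
eef_rot: [179.1, 0.7, -100.7]
contact_force: [0.6, 0.3, 0.6]
gripper_width: 0.0437
[[-0.983, 0.183, 0.035, 0.472], [0.185, 0.945, 0.27, -0.039], [0.016, 0.272, -0.962, 0.422], [0.0, 0.0, 0.0, 1.0]]
n 2 d [ 0.0347  0.0257 -0.0051] dyaw 2.45
[{"x": -0.63, "y": -0.59, "z": 0.1, "yaw": -0.31}, {"x": -0.62, "y": -0.6, "z": 0.1, "yaw": -0.31}]
```

View pics/w0.png

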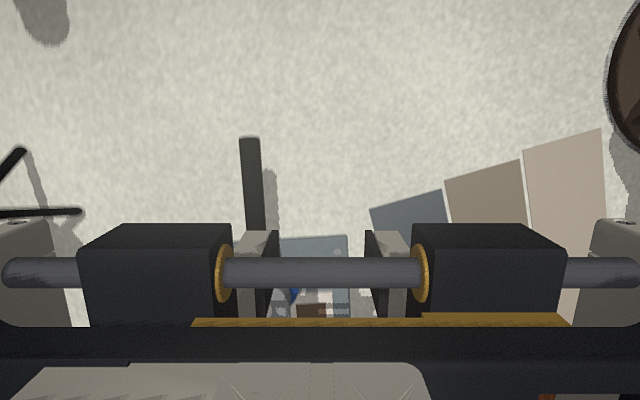

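```bash
python3 -m inch '[{"x":-0.9,"y":-0.5,"z":0,"yaw":0},{"x":-0.9,"y":-0.5,"z":0,"yaw":0},{"x":-0.9,"y":-0.5,"z":0,"yaw":0},{"x":-0.9,"y":-0.5,"z":0,"yaw":0},{"x":-0.9,"y":-0.5,"z":0,"yaw":0}]'
python3 -m inch '[{"x":-0.9,"y":-0.4,"z":0,"yaw":0},{"x":-0.9,"y":-0.4,"z":0,"yaw":0},{"x":-0.9,"y":-0.2,"z":0,"yaw":0},{"x":-0.8,"y":0,"z":0,"yaw":0},{"x":0,"y":0,"z":0,"yaw":0}]'
python3 - <<'E'
from h import *
i=r.camera_info("wrist");p,d=r.capture("wrist");cv2.imwrite("pics/w1.png",p[:,:,::-1]);np.save("pics/w1d.npy",d);json.dump({k:np.array(v).tolist() for k,v in i.items() if k in("mtx","pose")},open("pics/w1.json","w"))
E
```

```text
time_s: 3.07
tcp_pos: [0.5668, 0.1373, 0.2753]
eef_rot: [179.1, 0.8, -100.4]
contact_force: [0.5, -0.1, 0.5]
gripper_width: 0.0436
time_s: 3.48
tcp_pos: [0.6102, 0.2258, 0.2717]
eef_rot: [178.8, 0.6, -100.4]
contact_force: [0.0, -0.8, 0.4]
gripper_width: 0.044
```

View pics/w1.png

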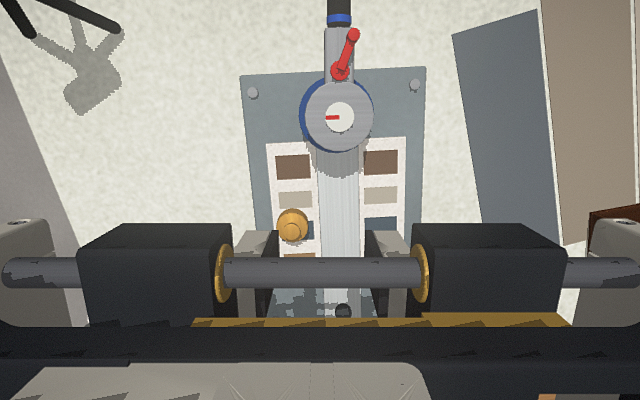

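Run:
```python
from h import *
i=json.load(open("pics/w1.json"));d=np.load("pics/w1d.npy")
f=lambda u,v,z:atz("wrist",u,v,z,i)
H=f(340,117,.093);M=f(327,117.5,.093);P=f(341,72,.098);L=f(353,34,.107);C=f(339,19,.087)
Cc=.5*(f(329,20,.078)+f(351,20,.078))
ang=lambda v:np.degrees(np.arctan2(v[1],v[0]))
for n,v in dict(H=H,M=M,P=P,L=L,C=C,Cc=Cc).items(): print(n,v.round(4),round(float(np.linalg.norm((v-H)[:2])),4),ang(v-H).round(1))
print(d[117,340],px("wrist",d[117,340],340,117,i),px("wrist",d[34,353],353,34,i))
A=f(241,76,.01);B=f(425,67,.01);print("plate -y dir",ang(B-A)-90+180, "lever",ang(L-P))
```

```text
H [0.5774 0.1717 0.093 ] 0.0 0.0
M [0.5898 0.1699 0.093 ] 0.0125 -8.3
P [0.5703 0.1321 0.098 ] 0.0402 -100.3
L [0.5558 0.1042 0.107 ] 0.0709 -107.8
C [0.5636 0.0863 0.087 ] 0.0865 -99.2
Cc [0.5618 0.0855 0.078 ] 0.0877 -100.3
0.31640512 [0.57750286 0.17170181 0.09380399] [0.55594971 0.1043734  0.1080689 ]
plate -y dir 262.35635527439035 lever -117.3834803463804
```

```bash
python3 -c "
from h import *
plan(.5526,.0951,.16,-100)"
```

```text
n 8 d [-0.0571 -0.1295 -0.1116] dyaw 0.35
[{"x": 0.69, "y": 0.16, "z": 0.56, "yaw": -0.01}, {"x": 0.69, "y": 0.17, "z": 0.56, "yaw": -0.01}, {"x": 0.69, "y": 0.17, "z": 0.56, "yaw": -0.01}, {"x": 0.69, "y": 0.17, "z": 0.56, "yaw": -0.01}, {"x": 0.69, "y": 0.17, "z": 0.56, "yaw": -0.01}]
[{"x": 0.69, "y": 0.17, "z": 0.56, "yaw": -0.01}, {"x": 0.69, "y": 0.17, "z": 0.56, "yaw": -0.01}, {"x": 0.69, "y": 0.17, "z": 0.56, "yaw": -0.01}]
```

```bash
python3 -m inch '[{"x":0.7,"y":0.17,"z":0.56,"yaw":0},{"x":0.7,"y":0.17,"z":0.56,"yaw":0},{"x":0.7,"y":0.17,"z":0.56,"yaw":0},{"x":0.7,"y":0.17,"z":0.56,"yaw":0},{"x":0.7,"y":0.17,"z":0.56,"yaw":0}]'
python3 -m inch '[{"x":0.7,"y":0.17,"z":0.56,"yaw":0},{"x":0.7,"y":0.17,"z":0.56,"yaw":0},{"x":0.7,"y":0.17,"z":0.56,"yaw":0},{"x":0,"y":0,"z":0,"yaw":0}]'
python3 -c "
from h import *
plan(.5526,.0951,.105,-100,.015)"
```

```text
time_s: 3.95
tcp_pos: [0.5706, 0.1429, 0.2007]
eef_rot: [179.0, 0.7, -100.1]
contact_force: [-0.1, -0.2, 0.7]
gripper_width: 0.0436
time_s: 4.28
tcp_pos: [0.5409, 0.0869, 0.1548]
eef_rot: [178.7, 0.6, -100.3]
contact_force: [-1.3, 0.1, -0.8]
gripper_width: 0.0441
n 4 d [ 0.0117  0.0082 -0.0498] dyaw 0.28
[{"x": -0.1, "y": -0.1, "z": 0.5, "yaw": -0.02}, {"x": -0.1, "y": -0.1, "z": 0.5, "yaw": -0.02}, {"x": -0.1, "y": -0.1, "z": 0.5, "yaw": -0.02}, {"x": -0.1, "y": -0.1, "z": 0.5, "yaw": -0.02}]
```

```bash
python3 -m inch '[{"x":-0.2,"y":-0.2,"z":0,"yaw":0},{"x":-0.2,"y":-0.2,"z":0.2,"yaw":0},{"x":0,"y":0,"z":0.3,"yaw":0},{"x":0,"y":0,"z":0.3,"yaw":0},{"x":0,"y":0,"z":0,"yaw":0}]'
python3 -c "
from h import *
plan(.5526,.0951,.105,-100,.015)"
```

```text
time_s: 4.7
tcp_pos: [0.5539, 0.0959, 0.1349]
eef_rot: [178.9, 0.7, -100.3]
contact_force: [-0.5, -1.0, -0.6]
gripper_width: 0.044
n 2 d [-0.0013 -0.0008 -0.0299] dyaw 0.33
[{"x": 0.02, "y": 0.02, "z": 0.6, "yaw": -0.04}, {"x": 0.02, "y": 0.02, "z": 0.6, "yaw": -0.04}]
```

```bash
python3 -m inch '[{"x":0,"y":0,"z":0.3,"yaw":0},{"x":0,"y":0,"z":0.3,"yaw":0},{"x":0,"y":0,"z":0.3,"yaw":0},{"x":0,"y":0,"z":0.2,"yaw":0},{"x":0,"y":0,"z":0,"yaw":0}]'
python3 - <<'E'
from h import *
s=r.get_state();print(s["tcp_pos"],s["contact_force"])
p,d=r.capture("scene");
o=[]
for n in("scene","wrist"):
    p,d=r.capture(n)
    i=r.camera_info(n);K=np.array(i["mtx"]);T=np.linalg.inv(np.array(i["pose"]));c=K@(T@[.555,.1,.1,1])[:3];c=(c[:2]/c[2]).astype(int);print(n,c)
    if n=="scene": o.append(cv2.resize(p[max(0,c[1]-50):c[1]+50,max(0,c[0]-70):c[0]+70],(770,550),interpolation=cv2.INTER_CUBIC))
cv2.imwrite("pics/s1.png",o[0][:,:,::-1])
E
```

```text
time_s: 5.12
tcp_pos: [0.5534, 0.0975, 0.1036]
eef_rot: [178.9, 0.6, -100.2]
contact_force: [0.2, 0.7, 0.8]
gripper_width: 0.0438
[0.55336256 0.09750772 0.10357064] [0.18582151 0.67417994 0.80193621]
scene [391 235]
wrist [318 255]
```

View pics/s1.png

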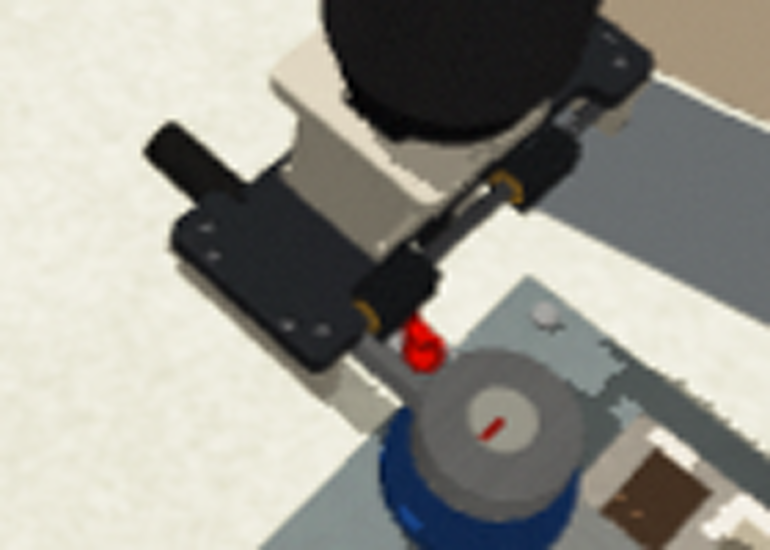

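```bash
cat >> h.py <<'E'
def lat(a=-100):
    s=r.get_state();v=s["tcp_pos"][:2]-[.577,.170];t=np.radians(a);u=np.array([np.cos(t),np.sin(t)]);w=np.array([-u[1],u[0]])
    f=s["contact_force"][:2]
    print("rad %.4f ccw %.4f ang %.3f | f_rad %.1f f_ccw %.1f z %.4f"%(v@u,v@w,np.degrees(np.arctan2(v[1],v[0])),f@u,f@w,s["tcp_pos"][2]))
E
python3 -c "from h import *;lat()"
python3 -m inch '[{"x":0,"y":-0.2,"z":0,"yaw":0},{"x":0,"y":-0.2,"z":0,"yaw":0},{"x":0,"y":-0.15,"z":0,"yaw":0},{"x":0,"y":0,"z":0,"yaw":0}]' >/dev/null; python3 -c "from h import *;lat()"
python3 -m inch '[{"x":0,"y":-0.1,"z":0,"yaw":0},{"x":0,"y":-0.1,"z":0,"yaw":0}]' >/dev/null; python3 -c "from h import *;lat()"
python3 -m inch '[{"x":0,"y":-0.1,"z":0,"yaw":0},{"x":0,"y":-0.1,"z":0,"yaw":0}]' >/dev/null; python3 -c "from h import *;lat()"
```

```text
rad 0.0752 ccw -0.0099 ang -107.526 | f_rad -1.6 f_ccw 0.8 z 0.1051
rad 0.0746 ccw 0.0063 ang -95.190 | f_rad -0.4 f_ccw -0.8 z 0.1066
rad 0.0753 ccw 0.0112 ang -91.561 | f_rad 1.0 f_ccw -1.6 z 0.1065
rad 0.0762 ccw 0.0156 ang -88.461 | f_rad 2.3 f_ccw -2.9 z 0.1061
```

```bash
python3 -m inch '[{"x":0,"y":-0.1,"z":0,"yaw":0},{"x":0,"y":-0.1,"z":0,"yaw":0}]' >/dev/null; python3 -c "from h import *;lat()"
python3 -m inch '[{"x":0,"y":-0.1,"z":0,"yaw":0}]' >/dev/null; python3 -c "from h import *;lat()"
python3 -m inch '[{"x":0,"y":-0.06,"z":0,"yaw":0}]' >/dev/null; python3 -c "from h import *;lat()"
python3 -m inch '[{"x":0,"y":-0.04,"z":0,"yaw":0}]' >/dev/null; python3 -c "from h import *;lat()"
```

```text
rad 0.0768 ccw 0.0203 ang -85.158 | f_rad 0.8 f_ccw -1.6 z 0.1057
rad 0.0769 ccw 0.0230 ang -83.368 | f_rad 1.7 f_ccw -2.5 z 0.1056
rad 0.0769 ccw 0.0248 ang -82.136 | f_rad 1.5 f_ccw -1.9 z 0.1055
rad 0.0768 ccw 0.0261 ang -81.236 | f_rad 0.3 f_ccw -2.8 z 0.1055
```

```bash
python3 -m inch '[{"x":0,"y":-0.03,"z":0,"yaw":0}]' >/dev/null; python3 -c "from h import *;lat()"
python3 -m inch '[{"x":0,"y":-0.03,"z":0,"yaw":0}]' >/dev/null; python3 -c "from h import *;lat()"
python3 -m inch '[{"x":0,"y":-0.03,"z":0,"yaw":0}]' >/dev/null; python3 -c "from h import *;lat()"
```

```text
rad 0.0768 ccw 0.0271 ang -80.555 | f_rad 1.0 f_ccw -2.9 z 0.1056
rad 0.0767 ccw 0.0279 ang -80.041 | f_rad 0.6 f_ccw -3.2 z 0.1055
rad 0.0766 ccw 0.0286 ang -79.539 | f_rad 0.3 f_ccw -2.5 z 0.1055
```

```bash
python3 -m inch '[{"x":0,"y":-0.03,"z":0,"yaw":0}]' >/dev/null; python3 -c "from h import *;lat()"
python3 -m inch '[{"x":0,"y":-0.03,"z":0,"yaw":0}]' >/dev/null; python3 -c "from h import *;lat()"
```

```text
rad 0.0765 ccw 0.0293 ang -79.016 | f_rad 0.3 f_ccw -3.6 z 0.1055
rad 0.0763 ccw 0.0301 ang -78.473 | f_rad -0.4 f_ccw -4.4 z 0.1055
```

```bash
python3 -m inch '[{"x":0,"y":-0.03,"z":0,"yaw":0}]' >/dev/null; python3 -c "from h import *;lat()"
python3 -m inch '[{"x":0,"y":-0.03,"z":0,"yaw":0}]' >/dev/null; python3 -c "from h import *;lat()"
```

```text
rad 0.0764 ccw 0.0303 ang -78.396 | f_rad -0.8 f_ccw -7.3 z 0.1054
rad 0.0764 ccw 0.0303 ang -78.361 | f_rad -0.4 f_ccw -5.3 z 0.1053
```

```bash
python3 -m inch '[{"x":0,"y":0.3,"z":0,"yaw":0},{"x":0,"y":0.3,"z":-0.2,"yaw":0},{"x":0.3,"y":0.3,"z":-0.6,"yaw":0},{"x":0.6,"y":0.3,"z":-0.6,"yaw":0},{"x":0.8,"y":0,"z":-0.4,"yaw":0}]'
python3 -m inch '[{"x":0.8,"y":0,"z":0,"yaw":0},{"x":0.6,"y":0,"z":0,"yaw":0},{"x":0,"y":0,"z":0,"yaw":0}]'
python3 - <<'E'
from h import *
lat()
t=np.radians(-100);p=np.array([.577,.170])+.16*np.array([np.cos(t),np.sin(t)])
plan(*p,.07,-100,.01)
p,d=r.capture("top");cv2.imwrite("pics/t1.png",cv2.resize(p[170:250,200:330],(780,480),interpolation=cv2.INTER_CUBIC)[:,:,::-1])
E
```

```text
time_s: 7.35
tcp_pos: [0.5565, 0.0545, 0.1504]
eef_rot: [178.8, 0.6, -100.1]
contact_force: [-0.5, 0.6, 0.2]
gripper_width: 0.0439
time_s: 7.6
tcp_pos: [0.5506, 0.0179, 0.1549]
eef_rot: [179.3, 0.8, -100.0]
contact_force: [0.5, 0.3, 0.5]
gripper_width: 0.0439
rad 0.1543 ccw 0.0004 ang -99.833 | f_rad -0.4 f_ccw 0.4 z 0.1549
n 9 d [-0.0014 -0.0055 -0.0849] dyaw 0.03
[{"x": 0.03, "y": 0.0, "z": 0.38, "yaw": -0.0}, {"x": 0.03, "y": 0.0, "z": 0.38, "yaw": -0.0}, {"x": 0.03, "y": 0.0, "z": 0.38, "yaw": -0.0}, {"x": 0.03, "y": 0.0, "z": 0.38, "yaw": -0.0}, {"x": 0.03, "y": 0.0, "z": 0.38, "yaw": -0.0}]
[{"x": 0.03, "y": 0.0, "z": 0.38, "yaw": -0.0}, {"x": 0.03, "y": 0.0, "z": 0.38, "yaw": -0.0}, {"x": 0.03, "y": 0.0, "z": 0.38, "yaw": -0.0}, {"x": 0.03, "y": 0.0, "z": 0.38, "yaw": -0.0}]
```

View pics/t1.png

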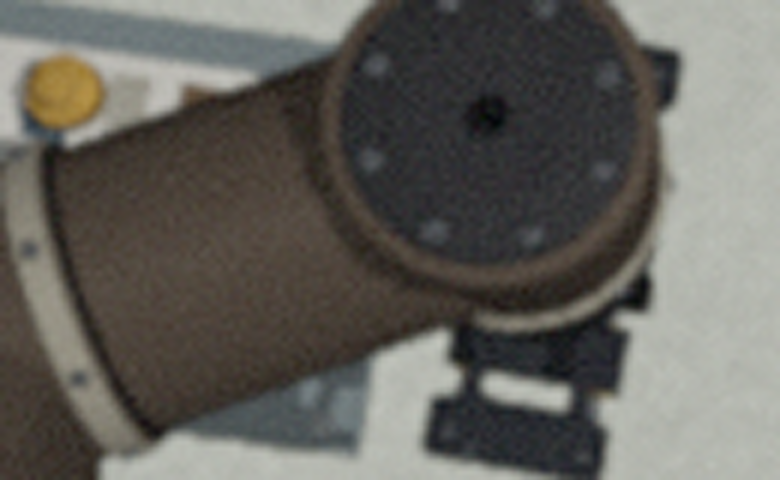

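```bash
python3 -m inch '[{"x":0.03,"y":0,"z":0.4,"yaw":0},{"x":0.03,"y":0,"z":0.4,"yaw":0},{"x":0.03,"y":0,"z":0.4,"yaw":0},{"x":0.03,"y":0,"z":0.4,"yaw":0},{"x":0.03,"y":0,"z":0.3,"yaw":0}]'
python3 -m inch '[{"x":0.03,"y":0,"z":0.4,"yaw":0},{"x":0.03,"y":0,"z":0.4,"yaw":0},{"x":0.03,"y":0,"z":0.4,"yaw":0},{"x":0,"y":0,"z":0,"yaw":0}]'
python3 - <<'E'
from h import *
lat()
p,d=r.capture("scene");cv2.imwrite("pics/s2.png",cv2.resize(p[190:290,320:460],(770,550),interpolation=cv2.INTER_CUBIC)[:,:,::-1])
E
```

```text
time_s: 8.07
tcp_pos: [0.5511, 0.0178, 0.1035]
eef_rot: [179.4, 0.9, -100.0]
contact_force: [-1.1, 0.2, 0.3]
gripper_width: 0.0441
time_s: 8.4
tcp_pos: [0.5482, 0.0172, 0.0655]
eef_rot: [179.1, 0.7, -99.9]
contact_force: [-0.7, 0.0, -0.0]
gripper_width: 0.0435
rad 0.1555 ccw -0.0019 ang -100.686 | f_rad 0.1 f_ccw -0.7 z 0.0655
```

View pics/s2.png

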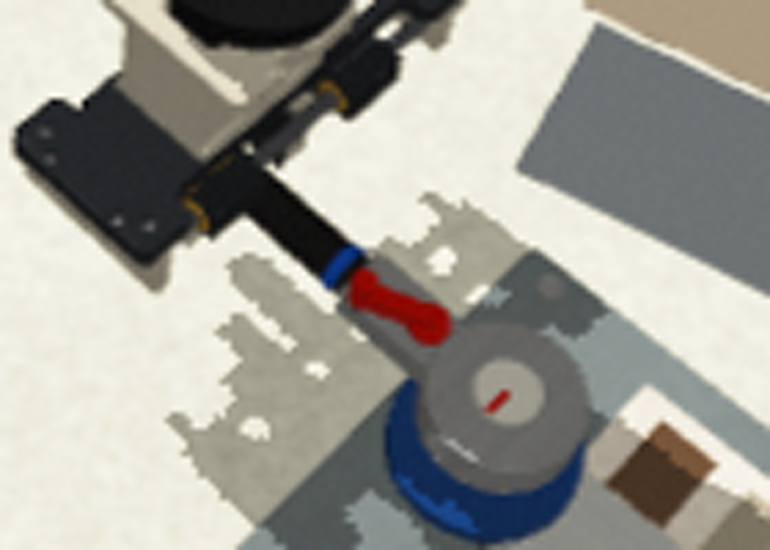

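```bash
cat >> h.py <<'E'
def st():
    s=r.get_state();v=s["tcp_pos"][:2]-[.577,.170];rad=np.hypot(*v);a=np.degrees(np.arctan2(v[1],v[0]));u=v/rad;w=np.array([-u[1],u[0]]);f=s["contact_force"]
    print("t %.1f rad %.4f ang %.2f handle(if driven ccw) %.3f rad | f_ccw %.1f f_rad %.1f fz %.1f Mz %.2f yaw %.1f z %.4f"%(s["time_s"],rad,a,np.radians(a+97.5-np.degrees(.011/rad)-0*1),f[:2]@w,f[:2]@u,f[2],s["moment"][2],s["eef_rot"][2],s["tcp_pos"][2]))
E
st(){ python3 -c "from h import *;st()"; }
python3 -m inch '[{"x":0,"y":-0.2,"z":0,"yaw":-0.5},{"x":0,"y":-0.2,"z":0,"yaw":-0.5},{"x":0,"y":-0.2,"z":-0.05,"yaw":-0.5}]' >/dev/null; st
python3 -m inch '[{"x":0,"y":-0.2,"z":-0.05,"yaw":-0.5},{"x":0,"y":-0.2,"z":0,"yaw":-0.5},{"x":0,"y":-0.2,"z":0,"yaw":-0.5}]' >/dev/null; st
python3 -m inch '[{"x":0,"y":-0.2,"z":0,"yaw":-0.5},{"x":0,"y":-0.2,"z":0,"yaw":-0.5},{"x":0,"y":-0.2,"z":0,"yaw":-0.5}]' >/dev/null; st
```

```text
t 8.7 rad 0.1547 ang -95.19 handle(if driven ccw) -0.031 rad | f_ccw -3.5 f_rad -0.8 fz -2.1 Mz -0.01 yaw -93.7 z 0.0665
t 8.9 rad 0.1543 ang -90.50 handle(if driven ccw) 0.051 rad | f_ccw -4.7 f_rad 0.4 fz 3.2 Mz -0.05 yaw -87.4 z 0.0669
t 9.2 rad 0.1537 ang -86.54 handle(if driven ccw) 0.120 rad | f_ccw -6.2 f_rad -1.0 fz 6.3 Mz -0.02 yaw -81.1 z 0.0666
```

```bash
st(){ python3 -c "from h import *;st()"; }
python3 -m inch '[{"x":0,"y":-0.2,"z":0,"yaw":-0.3},{"x":0,"y":-0.2,"z":0,"yaw":-0.3},{"x":0,"y":-0.2,"z":0,"yaw":-0.3}]' >/dev/null; st
python3 -m inch '[{"x":0,"y":-0.2,"z":0,"yaw":-0.3},{"x":0,"y":-0.2,"z":0,"yaw":-0.4},{"x":0,"y":-0.2,"z":0,"yaw":-0.4}]' >/dev/null; st
python3 -m inch '[{"x":0,"y":-0.2,"z":0,"yaw":-0.4},{"x":0,"y":-0.2,"z":0,"yaw":-0.4},{"x":0,"y":-0.2,"z":0,"yaw":-0.4}]' >/dev/null; st
```

```text
t 9.4 rad 0.1535 ang -83.09 handle(if driven ccw) 0.180 rad | f_ccw -6.8 f_rad 1.5 fz 5.1 Mz -0.03 yaw -77.3 z 0.0662
t 9.7 rad 0.1531 ang -79.72 handle(if driven ccw) 0.238 rad | f_ccw -6.4 f_rad 0.1 fz 5.0 Mz -0.02 yaw -72.7 z 0.0657
t 9.9 rad 0.1525 ang -76.35 handle(if driven ccw) 0.297 rad | f_ccw -7.2 f_rad 2.5 fz 5.2 Mz 0.07 yaw -67.7 z 0.0652
```

```bash
st(){ python3 -c "from h import *;st()"; }
python3 -m inch '[{"x":0.05,"y":-0.22,"z":-0.05,"yaw":-0.1},{"x":0.05,"y":-0.22,"z":-0.05,"yaw":-0.1},{"x":0.05,"y":-0.22,"z":-0.05,"yaw":-0.2}]' >/dev/null; st
python3 -m inch '[{"x":0.05,"y":-0.22,"z":-0.05,"yaw":-0.1},{"x":0.05,"y":-0.22,"z":-0.05,"yaw":-0.2},{"x":0.05,"y":-0.22,"z":-0.05,"yaw":-0.2}]' >/dev/null; st
python3 - <<'E'
from h import *
p,d=r.capture("scene");cv2.imwrite("pics/s3.png",cv2.resize(p[190:290,320:460],(770,550),interpolation=cv2.INTER_CUBIC)[:,:,::-1])
E
```

```text
t 10.2 rad 0.1534 ang -72.96 handle(if driven ccw) 0.357 rad | f_ccw -5.7 f_rad -2.3 fz -0.8 Mz -0.13 yaw -66.1 z 0.0653
t 10.4 rad 0.1539 ang -69.43 handle(if driven ccw) 0.418 rad | f_ccw -6.4 f_rad -2.5 fz 0.6 Mz -0.11 yaw -64.2 z 0.0650
```

View pics/s3.png

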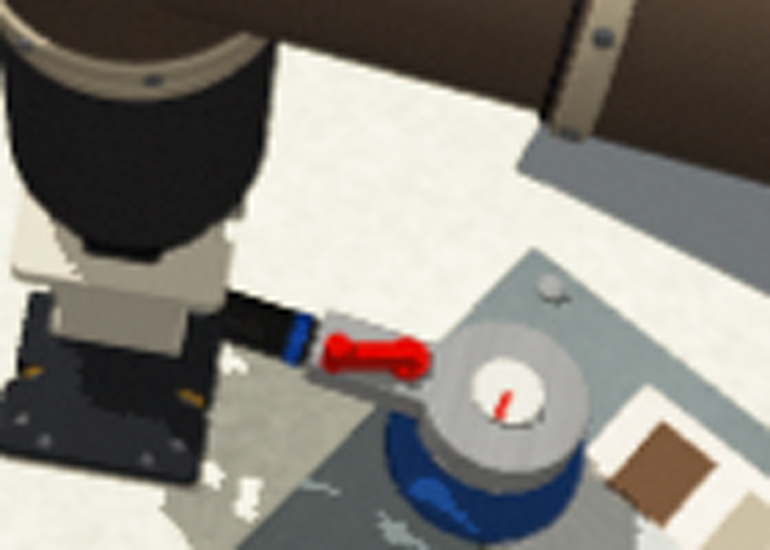

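Run:
```python
from h import *
def q(u,v): return atz("scene",320+u/5.5,190+v/5.5,.093)
c=q(508,391.5);print(c)
for u,v in[(486,411),(499,420),(488.5,413)]:
    a=q(u,v)-c;print(np.degrees(np.arctan2(a[1],a[0])),np.hypot(*a[:2]))
for (u,v),c in(((414,353),0),((338,352),0),((299,337),0)): 
    a=q(u,v);print(a)
```

```text
[0.57873486 0.17086485 0.093     ]
-12.032032807677798 0.013080888700734226
14.76019259399171 0.013474645893750683
-6.525275917110494 0.0130251647194542
[0.58706751 0.13158545 0.093     ]
[0.60546201 0.10662796 0.093     ]
[0.60941122 0.09024867 0.093     ]
```

```bash
st(){ python3 -c "from h import *;st()"; }
python3 -m inch '[{"x":0.03,"y":-0.2,"z":-0.05,"yaw":-0.2},{"x":0.03,"y":-0.2,"z":-0.05,"yaw":-0.2},{"x":0.03,"y":-0.2,"z":-0.05,"yaw":-0.2}]' >/dev/null; st
python3 -m inch '[{"x":0.03,"y":-0.18,"z":-0.05,"yaw":-0.2},{"x":0.03,"y":-0.18,"z":-0.05,"yaw":-0.2},{"x":0.03,"y":-0.18,"z":0,"yaw":-0.2}]' >/dev/null; st
```

```text
t 10.8 rad 0.1542 ang -66.05 handle(if driven ccw) 0.478 rad | f_ccw -6.9 f_rad -0.7 fz -1.4 Mz 0.00 yaw -61.8 z 0.0648
t 11.0 rad 0.1545 ang -63.28 handle(if driven ccw) 0.526 rad | f_ccw -7.1 f_rad -1.5 fz 6.4 Mz -0.05 yaw -59.4 z 0.0641
```

```bash
sed -i 's/handle(if driven ccw) %.3f rad/handle ccw-driven %.3f cw-driven %.3f/; s/-0\*1)/),np.radians(a+97.5+np.degrees(.011\/rad)/' h.py
st(){ python3 -c "from h import *;st()"; }
python3 -m inch '[{"x":0,"y":0.3,"z":-0.1,"yaw":0.4},{"x":0,"y":0.4,"z":-0.1,"yaw":0.6},{"x":0,"y":0.4,"z":0,"yaw":0.6},{"x":0,"y":0.4,"z":0,"yaw":0.9}]' >/dev/null; st
python3 -m inch '[{"x":0,"y":0.4,"z":0,"yaw":0.9},{"x":0,"y":0.4,"z":0,"yaw":0.9},{"x":0,"y":0.4,"z":0,"yaw":0.9}]' >/dev/null; st
python3 -m inch '[{"x":0,"y":0.4,"z":0,"yaw":0.9},{"x":0,"y":0.4,"z":0,"yaw":0.9},{"x":0,"y":0.4,"z":0,"yaw":0.9}]' >/dev/null; st
```

```text
Traceback (most recent call last):
  File "h.py", line 25
    print("t %.1f rad %.4f ang %.2f handle ccw-driven %.3f cw-driven %.3f | f_ccw %.1f f_rad %.1f fz %.1f Mz %.2f yaw %.1f z %.4f"%(s["time_s"],rad,a,np.radians(a+97.5-np.degrees(.011/rad)),np.radians(a+97.5+np.degrees(.011/rad),f[:2]@w,f[:2]@u,f[2],s["moment"][2],s["eef_rot"][2],s["tcp_pos"][2]))
         ^
SyntaxError: '(' was never closed
Traceback (most recent call last):
  File "h.py", line 25
    print("t %.1f rad %.4f ang %.2f handle ccw-driven %.3f cw-driven %.3f | f_ccw %.1f f_rad %.1f fz %.1f Mz %.2f yaw %.1f z %.4f"%(s["time_s"],rad,a,np.radians(a+97.5-np.degrees(.011/rad)),np.radians(a+97.5+np.degrees(.011/rad),f[:2]@w,f[:2]@u,f[2],s["moment"][2],s["eef_rot"][2],s["tcp_pos"][2]))
         ^
SyntaxError: '(' was never closed
Traceback (most recent call last):
  File "h.py", line 25
    print("t %.1f rad %.4f ang %.2f handle ccw-driven %.3f cw-driven %.3f | f_ccw %.1f f_rad %.1f fz %.1f Mz %.2f yaw %.1f z %.4f"%(s["time_s"],rad,a,np.radians(a+97.5-np.degrees(.011/rad)),np.radians(a+97.5+np.degrees(.011/rad),f[:2]@w,f[:2]@u,f[2],s["moment"][2],s["eef_rot"][2],s["tcp_pos"][2]))
         ^
SyntaxError: '(' was never closed
```

```bash
sed -i 's/np.degrees(.011\/rad),f/np.degrees(.011\/rad)),f/' h.py
st(){ python3 -c "from h import *;st()"; }; st
python3 -m inch '[{"x":0,"y":0.4,"z":0,"yaw":0.8},{"x":0,"y":0.4,"z":0,"yaw":0.8}]' >/dev/null; st
```

```text
t 11.8 rad 0.1614 ang -93.61 handle ccw-driven -0.000 cw-driven 0.136 | f_ccw 2.4 f_rad -0.4 fz -2.0 Mz -0.01 yaw -92.0 z 0.0828
t 12.0 rad 0.1612 ang -99.88 handle ccw-driven -0.110 cw-driven 0.027 | f_ccw 2.8 f_rad 0.1 fz -2.3 Mz 0.04 yaw -98.7 z 0.0859
```

```bash
st(){ python3 -c "from h import *;st()"; }
python3 -m inch '[{"x":0,"y":0.3,"z":0.25,"yaw":0.6},{"x":0,"y":0.3,"z":0.25,"yaw":0.6},{"x":0,"y":0.4,"z":0.25,"yaw":0.8}]' >/dev/null; st
python3 -m inch '[{"x":0,"y":0.4,"z":0.1,"yaw":0.9},{"x":0,"y":0.4,"z":0.1,"yaw":0.9},{"x":0,"y":0.3,"z":0.1,"yaw":0.7}]' >/dev/null; st
```

```text
t 12.2 rad 0.1592 ang -107.29 handle ccw-driven -0.240 cw-driven -0.102 | f_ccw 4.1 f_rad 0.2 fz 2.3 Mz 0.07 yaw -106.9 z 0.0737
t 12.5 rad 0.1573 ang -116.13 handle ccw-driven -0.395 cw-driven -0.255 | f_ccw 3.0 f_rad 1.2 fz 1.3 Mz 0.12 yaw -117.4 z 0.0707
```

```bash
st(){ python3 -c "from h import *;st()"; }
python3 -m inch '[{"x":0,"y":0.35,"z":0.05,"yaw":0.7},{"x":0,"y":0.35,"z":0.05,"yaw":0.7},{"x":0,"y":0.3,"z":0.05,"yaw":0.7}]' >/dev/null; st
python3 -m inch '[{"x":0,"y":0.2,"z":0.05,"yaw":0.4},{"x":0,"y":0.2,"z":0.05,"yaw":0.4}]' >/dev/null; st
python3 -m inch '[{"x":0,"y":0.15,"z":0,"yaw":0.3}]' >/dev/null; st
```

```text
t 12.8 rad 0.1559 ang -124.72 handle ccw-driven -0.546 cw-driven -0.405 | f_ccw 3.7 f_rad 2.2 fz 1.6 Mz 0.08 yaw -126.2 z 0.0702
t 12.9 rad 0.1551 ang -128.13 handle ccw-driven -0.606 cw-driven -0.464 | f_ccw 3.2 f_rad 3.4 fz 0.8 Mz 0.07 yaw -129.5 z 0.0697
t 13.0 rad 0.1547 ang -129.44 handle ccw-driven -0.628 cw-driven -0.486 | f_ccw 3.9 f_rad 1.6 fz -2.3 Mz 0.05 yaw -130.8 z 0.0702
```

```bash
cat >> h.py <<'E'
def mark():
    p,_=r.capture("scene");i=r.camera_info("scene");P=p.astype(int)
    us,vs=np.arange(640),np.arange(400);M=(P[:,:,0]>1.6*P[:,:,1])&(P[:,:,0]>90)
    pts=np.array([atz("scene",u,v,.093,i)[:2] for v,u in zip(*np.nonzero(M))])
    wt=np.array([P[v,u,0]-P[v,u,1] for v,u in zip(*np.nonzero(M))])
    d=np.hypot(*(pts-[.5787,.1709]).T);k=d<.016
    c=np.average(pts[k],axis=0,weights=wt[k])-[.5787,.1709];print("mark",np.degrees(np.arctan2(c[1],c[0])).round(1),np.hypot(*c).round(4),k.sum())
E
python3 - <<'E'
from h import *
mark()
# same on the earlier crops is not possible (resized)
E
```

```text
mark 7.6 0.0057 9
```

Run:
```python
from h import *
p,_=r.capture("scene");cv2.imwrite("pics/s4.png",cv2.resize(p[190:290,320:460],(770,550),interpolation=cv2.INTER_CUBIC)[:,:,::-1])
for n in("s2","s3","s4"):
    a=cv2.imread(f"pics/{n}.png").astype(int)[350:440,455:560];M=(a[:,:,2]-a[:,:,1]>40)
    v,u=np.nonzero(M);w=(a[:,:,2]-a[:,:,1])[M];print(n,np.average(u,weights=w)+455,np.average(v,weights=w)+350,M.sum(),u.min()+455,u.max()+455,v.min()+350,v.max()+350)
    pts=np.array([atz("scene",320+(x+455)/5.5,190+(y+350)/5.5,.093)[:2] for x,y in zip(u,v)])
    c=np.average(pts,axis=0,weights=w);e=np.linalg.eigh(np.cov(pts.T,aweights=w))[1][:,1];e*=np.sign(e[0]);print("axis dir",np.degrees(np.arctan2(e[1],e[0])),"centre dir",np.degrees(np.arctan2(*(c-[.5787,.1709])[::-1])))
cv2.imwrite("pics/m.png",np.hstack([cv2.resize(cv2.imread(f"pics/{n}.png")[310:490,400:600],(266,240)) for n in("s2","s3","s4")]))
```

```text
s2 497.4305759675275 401.3903702148506 341 484 510 389 413
axis dir -9.143686140560305 centre dir -10.911245988608757
s3 502.31244259318595 405.27420698494075 424 493 513 390 420
axis dir 10.232427256164838 centre dir 10.181689569886746
s4 504.79834924745103 405.0687813562065 452 496 514 389 421
axis dir 17.95598459226861 centre dir 18.037357738114345
```

View pics/m.png

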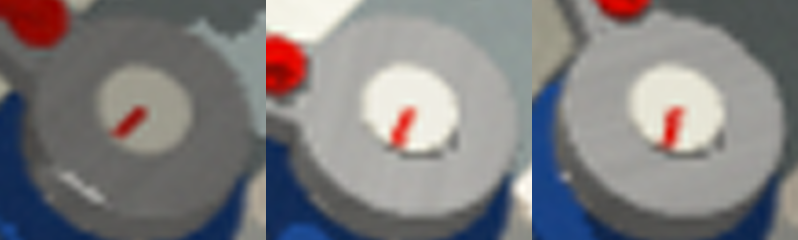

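```bash
st(){ python3 -c "from h import *;st()"; }
python3 -m inch '[{"x":0,"y":-0.3,"z":0,"yaw":-0.3},{"x":0,"y":-0.3,"z":0,"yaw":-0.3},{"x":0,"y":-0.2,"z":0,"yaw":-0.3},{"x":0,"y":-0.2,"z":0,"yaw":-0.4}]' >/dev/null; st
python3 -m inch '[{"x":0,"y":-0.2,"z":0,"yaw":-0.4},{"x":0,"y":-0.2,"z":0,"yaw":-0.4}]' >/dev/null; st
python3 -m inch '[{"x":0,"y":-0.2,"z":0,"yaw":-0.4},{"x":0,"y":-0.2,"z":0,"yaw":-0.4}]' >/dev/null; st
python3 -m inch '[{"x":0,"y":-0.2,"z":0,"yaw":-0.4},{"x":0,"y":-0.2,"z":0,"yaw":-0.4}]' >/dev/null; st
```

```text
t 13.4 rad 0.1542 ang -119.97 handle ccw-driven -0.464 cw-driven -0.321 | f_ccw -2.4 f_rad -0.6 fz 1.7 Mz -0.06 yaw -125.0 z 0.0707
t 13.6 rad 0.1544 ang -116.14 handle ccw-driven -0.397 cw-driven -0.254 | f_ccw -3.4 f_rad -2.2 fz 1.4 Mz -0.07 yaw -121.6 z 0.0705
t 13.8 rad 0.1547 ang -112.31 handle ccw-driven -0.330 cw-driven -0.187 | f_ccw -4.3 f_rad -1.7 fz 0.9 Mz -0.05 yaw -118.1 z 0.0704
t 13.9 rad 0.1549 ang -108.53 handle ccw-driven -0.264 cw-driven -0.122 | f_ccw -2.9 f_rad -1.8 fz 2.7 Mz -0.05 yaw -114.7 z 0.0703
```

```bash
st(){ python3 -c "from h import *;st()"; }
python3 -m inch '[{"x":0,"y":-0.2,"z":0,"yaw":-0.5},{"x":0,"y":-0.2,"z":0,"yaw":-0.5}]' >/dev/null; st
python3 -m inch '[{"x":0,"y":-0.15,"z":0,"yaw":-0.3},{"x":0,"y":-0.15,"z":0,"yaw":-0.3}]' >/dev/null; st
python3 -m inch '[{"x":0,"y":-0.15,"z":0,"yaw":-0.3},{"x":0,"y":-0.15,"z":0,"yaw":-0.3}]' >/dev/null; st
python3 -m inch '[{"x":0,"y":-0.15,"z":0,"yaw":-0.3}]' >/dev/null; st
```

```text
t 14.1 rad 0.1551 ang -104.80 handle ccw-driven -0.198 cw-driven -0.057 | f_ccw -4.2 f_rad -2.2 fz 1.3 Mz -0.12 yaw -110.4 z 0.0701
t 14.3 rad 0.1553 ang -102.32 handle ccw-driven -0.155 cw-driven -0.013 | f_ccw -6.6 f_rad -3.2 fz 3.8 Mz -0.09 yaw -107.8 z 0.0698
t 14.4 rad 0.1554 ang -100.21 handle ccw-driven -0.118 cw-driven 0.024 | f_ccw -6.6 f_rad -3.2 fz 4.8 Mz -0.12 yaw -105.2 z 0.0694
t 14.5 rad 0.1554 ang -99.18 handle ccw-driven -0.100 cw-driven 0.042 | f_ccw -6.2 f_rad -3.5 fz 5.2 Mz -0.11 yaw -103.9 z 0.0692
```

```bash
cat >> h.py <<'E'
def guard(lim=9.5):
    import sys
    s=r.get_state();v=s["tcp_pos"][:2]-[.577,.170];u=v/np.hypot(*v);f=s["contact_force"][:2]@np.array([-u[1],u[0]])
    st();sys.exit(int(abs(f)>lim))
E
g(){ python3 -c "from h import *;guard()"; }
python3 -m inch '[{"x":0,"y":-0.13,"z":-0.02,"yaw":-0.25}]' >/dev/null; g &&
python3 -m inch '[{"x":0,"y":-0.13,"z":-0.02,"yaw":-0.25}]' >/dev/null; g &&
python3 -m inch '[{"x":0,"y":-0.13,"z":-0.02,"yaw":-0.25}]' >/dev/null && g &&
python3 -m inch '[{"x":0,"y":-0.13,"z":-0.02,"yaw":-0.25}]' >/dev/null && g &&
python3 -m inch '[{"x":0,"y":-0.13,"z":-0.02,"yaw":-0.25}]' >/dev/null && g &&
python3 -m inch '[{"x":0,"y":-0.13,"z":-0.02,"yaw":-0.25}]' >/dev/null && g &&
python3 -m inch '[{"x":0,"y":-0.13,"z":-0.02,"yaw":-0.25}]' >/dev/null && g
```

```text
t 14.6 rad 0.1553 ang -98.38 handle ccw-driven -0.086 cw-driven 0.055 | f_ccw -6.2 f_rad -4.5 fz -0.9 Mz -0.27 yaw -102.8 z 0.0693
t 14.7 rad 0.1552 ang -97.67 handle ccw-driven -0.074 cw-driven 0.068 | f_ccw -6.2 f_rad -2.6 fz 1.2 Mz -0.20 yaw -101.7 z 0.0692
t 14.8 rad 0.1551 ang -96.95 handle ccw-driven -0.061 cw-driven 0.080 | f_ccw -6.4 f_rad -3.4 fz 2.1 Mz -0.14 yaw -100.6 z 0.0691
t 14.8 rad 0.1550 ang -96.24 handle ccw-driven -0.049 cw-driven 0.093 | f_ccw -6.2 f_rad -3.3 fz 2.5 Mz -0.18 yaw -99.6 z 0.0690
t 14.9 rad 0.1549 ang -95.53 handle ccw-driven -0.037 cw-driven 0.105 | f_ccw -6.4 f_rad -2.5 fz 2.6 Mz -0.17 yaw -98.5 z 0.0690
t 15.0 rad 0.1547 ang -94.83 handle ccw-driven -0.024 cw-driven 0.118 | f_ccw -5.9 f_rad -3.5 fz 2.7 Mz -0.17 yaw -97.4 z 0.0689
t 15.1 rad 0.1546 ang -94.14 handle ccw-driven -0.013 cw-driven 0.130 | f_ccw -6.4 f_rad -3.4 fz 1.8 Mz -0.18 yaw -96.4 z 0.0689
```

```bash
g(){ python3 -c "from h import *;guard(8.5)"; }
python3 -m inch '[{"x":0.01,"y":-0.13,"z":-0.02,"yaw":-0.18}]' >/dev/null && g &&
python3 -m inch '[{"x":0.01,"y":-0.13,"z":-0.02,"yaw":-0.18}]' >/dev/null && g &&
python3 -m inch '[{"x":0.01,"y":-0.13,"z":-0.02,"yaw":-0.18}]' >/dev/null && g &&
python3 -m inch '[{"x":0.01,"y":-0.13,"z":-0.02,"yaw":-0.18}]' >/dev/null && g &&
python3 -m inch '[{"x":0.01,"y":-0.13,"z":-0.02,"yaw":-0.18}]' >/dev/null && g &&
python3 -m inch '[{"x":0.01,"y":-0.13,"z":-0.02,"yaw":-0.18}]' >/dev/null && g &&
python3 -m inch '[{"x":0.01,"y":-0.13,"z":-0.02,"yaw":-0.18}]' >/dev/null && g &&
python3 -m inch '[{"x":0.01,"y":-0.13,"z":-0.02,"yaw":-0.18}]' >/dev/null && g &&
python3 -m inch '[{"x":0.01,"y":-0.13,"z":-0.02,"yaw":-0.18}]' >/dev/null && g &&
python3 -m inch '[{"x":0.01,"y":-0.13,"z":-0.02,"yaw":-0.18}]' >/dev/null && g
```

```text
t 15.2 rad 0.1546 ang -93.44 handle ccw-driven -0.000 cw-driven 0.142 | f_ccw -6.6 f_rad -3.9 fz 3.0 Mz -0.25 yaw -95.6 z 0.0688
t 15.3 rad 0.1546 ang -92.74 handle ccw-driven 0.012 cw-driven 0.154 | f_ccw -5.3 f_rad -4.2 fz 2.2 Mz -0.17 yaw -94.8 z 0.0687
t 15.3 rad 0.1545 ang -92.04 handle ccw-driven 0.024 cw-driven 0.166 | f_ccw -7.1 f_rad -3.4 fz 3.7 Mz -0.25 yaw -94.0 z 0.0687
t 15.4 rad 0.1545 ang -91.35 handle ccw-driven 0.036 cw-driven 0.179 | f_ccw -5.4 f_rad -3.3 fz 2.7 Mz -0.23 yaw -93.2 z 0.0686
t 15.5 rad 0.1545 ang -90.67 handle ccw-driven 0.048 cw-driven 0.190 | f_ccw -6.9 f_rad -3.0 fz 3.3 Mz -0.21 yaw -92.5 z 0.0686
t 15.6 rad 0.1545 ang -89.99 handle ccw-driven 0.060 cw-driven 0.202 | f_ccw -6.4 f_rad -3.4 fz 3.9 Mz -0.21 yaw -91.7 z 0.0685
t 15.7 rad 0.1544 ang -89.32 handle ccw-driven 0.071 cw-driven 0.214 | f_ccw -6.8 f_rad -3.5 fz 3.3 Mz -0.21 yaw -90.9 z 0.0685
t 15.8 rad 0.1544 ang -88.69 handle ccw-driven 0.082 cw-driven 0.225 | f_ccw -7.1 f_rad -4.8 fz 4.2 Mz -0.15 yaw -90.1 z 0.0684
t 15.8 rad 0.1544 ang -88.12 handle ccw-driven 0.092 cw-driven 0.235 | f_ccw -8.1 f_rad -4.2 fz 4.9 Mz -0.29 yaw -89.4 z 0.0683
t 15.9 rad 0.1543 ang -87.65 handle ccw-driven 0.101 cw-driven 0.243 | f_ccw -8.3 f_rad -3.7 fz 6.4 Mz -0.25 yaw -88.6 z 0.0682
```

```bash
g(){ python3 -c "from h import *;guard(10.5)"; }
python3 -m inch '[{"x":0.01,"y":-0.13,"z":-0.02,"yaw":-0.1}]' >/dev/null && g &&
python3 -m inch '[{"x":0.01,"y":-0.13,"z":-0.02,"yaw":-0.1}]' >/dev/null && g &&
python3 -m inch '[{"x":0.01,"y":-0.13,"z":-0.02,"yaw":-0.1}]' >/dev/null && g
```

```text
t 16.0 rad 0.1542 ang -87.26 handle ccw-driven 0.107 cw-driven 0.250 | f_ccw -9.1 f_rad -4.3 fz 6.7 Mz -0.24 yaw -88.1 z 0.0681
t 16.1 rad 0.1542 ang -86.94 handle ccw-driven 0.113 cw-driven 0.256 | f_ccw -8.7 f_rad -3.0 fz 5.8 Mz -0.23 yaw -87.7 z 0.0680
t 16.2 rad 0.1541 ang -86.69 handle ccw-driven 0.117 cw-driven 0.260 | f_ccw -9.2 f_rad -4.0 fz 6.6 Mz -0.25 yaw -87.3 z 0.0679
```

```bash
g(){ python3 -c "from h import *;guard(11.5)"; }
python3 -m inch '[{"x":0.01,"y":-0.16,"z":-0.02,"yaw":-0.05}]' >/dev/null && g &&
python3 -m inch '[{"x":0.01,"y":-0.16,"z":-0.02,"yaw":-0.05}]' >/dev/null && g &&
python3 -m inch '[{"x":0.01,"y":-0.16,"z":-0.02,"yaw":-0.05}]' >/dev/null && g
```

```text
t 16.3 rad 0.1542 ang -86.27 handle ccw-driven 0.125 cw-driven 0.267 | f_ccw -10.2 f_rad -3.5 fz 8.3 Mz -0.22 yaw -87.0 z 0.0678
t 16.4 rad 0.1542 ang -85.89 handle ccw-driven 0.131 cw-driven 0.274 | f_ccw -11.5 f_rad -3.5 fz 7.8 Mz -0.25 yaw -86.8 z 0.0676
t 16.4 rad 0.1543 ang -85.56 handle ccw-driven 0.137 cw-driven 0.280 | f_ccw -11.5 f_rad -4.4 fz 8.6 Mz -0.23 yaw -86.6 z 0.0675
```

Run:
```python
from h import *
print(r.get_state()["gripper_width"]);st()
p,_=r.capture("scene");cv2.imwrite("pics/s5.png",cv2.resize(p[190:290,320:460],(770,550),interpolation=cv2.INTER_CUBIC)[:,:,::-1])
for n in("s4","s5"):
    a=cv2.imread(f"pics/{n}.png").astype(int)[350:440,455:560];M=(a[:,:,2]-a[:,:,1]>40)
    v,u=np.nonzero(M);w=(a[:,:,2]-a[:,:,1])[M]
    pts=np.array([atz("scene",320+(x+455)/5.5,190+(y+350)/5.5,.093)[:2] for x,y in zip(u,v)])
    c=np.average(pts,axis=0,weights=w);e=np.linalg.eigh(np.cov(pts.T,aweights=w))[1][:,1];e*=np.sign(e[0]);print(n,M.sum(),"axis dir",np.degrees(np.arctan2(e[1],e[0])),"centre dir",np.degrees(np.arctan2(*(c-[.5787,.1709])[::-1])))
```

```text
0.04390612268331197
t 16.4 rad 0.1543 ang -85.56 handle ccw-driven 0.137 cw-driven 0.280 | f_ccw -11.5 f_rad -4.4 fz 8.6 Mz -0.23 yaw -86.6 z 0.0675
s4 452 axis dir 17.95598459226861 centre dir 18.037357738114345
s5 433 axis dir 31.799425582187123 centre dir 34.248642095381584
```

```bash
g(){ python3 -c "from h import *;guard(7)"; }
python3 -m inch '[{"x":0,"y":0.3,"z":0,"yaw":0.2},{"x":0,"y":0.3,"z":0,"yaw":0.5},{"x":0,"y":0.3,"z":0,"yaw":0.5}]' >/dev/null && g &&
python3 -m inch '[{"x":0,"y":0.35,"z":0.05,"yaw":0.7},{"x":0,"y":0.35,"z":0.05,"yaw":0.7},{"x":0,"y":0.35,"z":0.05,"yaw":0.7}]' >/dev/null && g &&
python3 -m inch '[{"x":0,"y":0.35,"z":0.05,"yaw":0.7},{"x":0,"y":0.35,"z":0.05,"yaw":0.7},{"x":0,"y":0.35,"z":0.05,"yaw":0.7}]' >/dev/null && g &&
python3 -m inch '[{"x":0,"y":0.35,"z":0.05,"yaw":0.7},{"x":0,"y":0.35,"z":0.05,"yaw":0.7},{"x":0,"y":0.3,"z":0.05,"yaw":0.7}]' >/dev/null && g
```

```text
t 16.7 rad 0.1548 ang -93.88 handle ccw-driven -0.008 cw-driven 0.134 | f_ccw -0.6 f_rad 1.0 fz 0.7 Mz -0.05 yaw -91.4 z 0.0702
t 17.0 rad 0.1558 ang -102.94 handle ccw-driven -0.166 cw-driven -0.024 | f_ccw 3.3 f_rad -1.0 fz -1.6 Mz -0.05 yaw -100.0 z 0.0711
t 17.2 rad 0.1559 ang -111.59 handle ccw-driven -0.316 cw-driven -0.175 | f_ccw 4.6 f_rad -2.0 fz -1.7 Mz -0.00 yaw -108.6 z 0.0718
t 17.5 rad 0.1557 ang -120.01 handle ccw-driven -0.463 cw-driven -0.322 | f_ccw 2.6 f_rad -1.1 fz -2.8 Mz 0.06 yaw -117.3 z 0.0722
```

```bash
g(){ python3 -c "from h import *;guard(6)"; }
python3 -m inch '[{"x":0,"y":0.3,"z":0.05,"yaw":0.65},{"x":0,"y":0.3,"z":0.05,"yaw":0.65},{"x":0,"y":0.25,"z":0.05,"yaw":0.6}]' >/dev/null && g &&
python3 -m inch '[{"x":0,"y":0.2,"z":0.05,"yaw":0.4},{"x":0,"y":0.15,"z":0.05,"yaw":0.4}]' >/dev/null && g &&
python3 -m inch '[{"x":0,"y":0.12,"z":0.03,"yaw":0.25}]' >/dev/null && g &&
python3 -m inch '[{"x":0,"y":0.12,"z":0.03,"yaw":0.25}]' >/dev/null && g &&
python3 -m inch '[{"x":0,"y":0.12,"z":0.03,"yaw":0.25}]' >/dev/null && g &&
python3 -m inch '[{"x":0,"y":0.12,"z":0.03,"yaw":0.25}]' >/dev/null && g
```

```text
t 17.7 rad 0.1553 ang -127.37 handle ccw-driven -0.592 cw-driven -0.451 | f_ccw 1.9 f_rad 0.0 fz -0.1 Mz 0.10 yaw -125.2 z 0.0718
t 17.9 rad 0.1548 ang -130.31 handle ccw-driven -0.644 cw-driven -0.502 | f_ccw 4.4 f_rad 1.1 fz 2.0 Mz 0.13 yaw -128.6 z 0.0713
t 18.0 rad 0.1547 ang -131.25 handle ccw-driven -0.660 cw-driven -0.518 | f_ccw 4.2 f_rad 1.9 fz 0.8 Mz 0.17 yaw -129.6 z 0.0713
t 18.1 rad 0.1547 ang -132.25 handle ccw-driven -0.678 cw-driven -0.535 | f_ccw 3.9 f_rad 1.0 fz -0.3 Mz 0.11 yaw -130.6 z 0.0712
t 18.1 rad 0.1547 ang -133.30 handle ccw-driven -0.696 cw-driven -0.554 | f_ccw 2.9 f_rad 1.3 fz 1.3 Mz 0.10 yaw -131.7 z 0.0710
t 18.2 rad 0.1545 ang -134.38 handle ccw-driven -0.715 cw-driven -0.572 | f_ccw 3.3 f_rad 0.6 fz 0.7 Mz 0.08 yaw -132.7 z 0.0708
```

```bash
g(){ python3 -c "from h import *;guard(7)"; }
python3 -m inch '[{"x":0,"y":0.1,"z":0.02,"yaw":0.2}]' >/dev/null && g &&
python3 -m inch '[{"x":0,"y":0.1,"z":0.02,"yaw":0.1}]' >/dev/null && g &&
python3 -m inch '[{"x":0,"y":0.1,"z":0.02,"yaw":0.1}]' >/dev/null && g &&
python3 -m inch '[{"x":0,"y":0.1,"z":0.02,"yaw":0.1}]' >/dev/null && g &&
python3 -m inch '[{"x":0,"y":0.1,"z":0.02,"yaw":0}]' >/dev/null && g
```

```text
t 18.3 rad 0.1544 ang -135.35 handle ccw-driven -0.732 cw-driven -0.589 | f_ccw 3.4 f_rad 2.5 fz 1.5 Mz 0.14 yaw -133.6 z 0.0707
t 18.4 rad 0.1543 ang -136.07 handle ccw-driven -0.744 cw-driven -0.602 | f_ccw 20.5 f_rad 4.2 fz -1.4 Mz 0.53 yaw -134.1 z 0.0706
```

```bash
st(){ python3 -c "from h import *;st()"; }
python3 -m inch '[{"x":0,"y":-0.15,"z":0,"yaw":0},{"x":0,"y":-0.2,"z":0,"yaw":0},{"x":0,"y":-0.1,"z":0,"yaw":0},{"x":0,"y":0,"z":0,"yaw":0}]' >/dev/null; st
python3 -m inch '[{"x":0,"y":0,"z":-0.4,"yaw":0},{"x":0,"y":0,"z":-0.6,"yaw":0},{"x":0,"y":0,"z":-0.8,"yaw":0},{"x":0,"y":0,"z":-0.9,"yaw":0},{"x":0,"y":0,"z":-0.9,"yaw":0}]' >/dev/null; st
python3 -m inch '[{"x":1,"y":0.3,"z":-0.5,"yaw":0},{"x":1,"y":0.3,"z":-0.4,"yaw":0},{"x":1,"y":0.3,"z":-0.4,"yaw":0},{"x":0.8,"y":0,"z":0,"yaw":0},{"x":0.4,"y":0,"z":0,"yaw":0}]' >/dev/null; st
python3 - <<'E'
from h import *
a,_=r.capture("top");b,_=r.capture("scene")
cv2.imwrite("pics/f.png",np.vstack([cv2.resize(a[155:265,145:325],(490,300),interpolation=cv2.INTER_CUBIC),cv2.resize(b[190:290,300:463],(490,300),interpolation=cv2.INTER_CUBIC)])[:,:,::-1])
cv2.imwrite("pics/s6.png",cv2.resize(b[190:290,320:460],(770,550),interpolation=cv2.INTER_CUBIC)[:,:,::-1])
for n in("s5","s6"):
    a=cv2.imread(f"pics/{n}.png").astype(int)[350:440,455:560];M=(a[:,:,2]-a[:,:,1]>40)
    v,u=np.nonzero(M);w=(a[:,:,2]-a[:,:,1])[M]
    pts=np.array([atz("scene",320+(x+455)/5.5,190+(y+350)/5.5,.093)[:2] for x,y in zip(u,v)])
    c=np.average(pts,axis=0,weights=w);e=np.linalg.eigh(np.cov(pts.T,aweights=w))[1][:,1];e*=np.sign(e[0]);print(n,M.sum(),"axis dir",np.degrees(np.arctan2(e[1],e[0])),"centre dir",np.degrees(np.arctan2(*(c-[.5787,.1709])[::-1])))
E
```

```text
t 18.7 rad 0.1542 ang -132.26 handle ccw-driven -0.678 cw-driven -0.535 | f_ccw -1.0 f_rad -0.7 fz 0.0 Mz 0.04 yaw -134.1 z 0.0690
t 19.1 rad 0.1527 ang -129.85 handle ccw-driven -0.637 cw-driven -0.493 | f_ccw 0.4 f_rad -0.6 fz -0.1 Mz -0.02 yaw -134.2 z 0.1586
t 19.6 rad 0.2539 ang -135.75 handle ccw-driven -0.711 cw-driven -0.624 | f_ccw -0.3 f_rad 0.7 fz 0.3 Mz -0.01 yaw -134.1 z 0.2094
s5 433 axis dir 31.799425582187123 centre dir 34.248642095381584
s6 441 axis dir 31.295450841817594 centre dir 34.71879779401176
```

View pics/f.png

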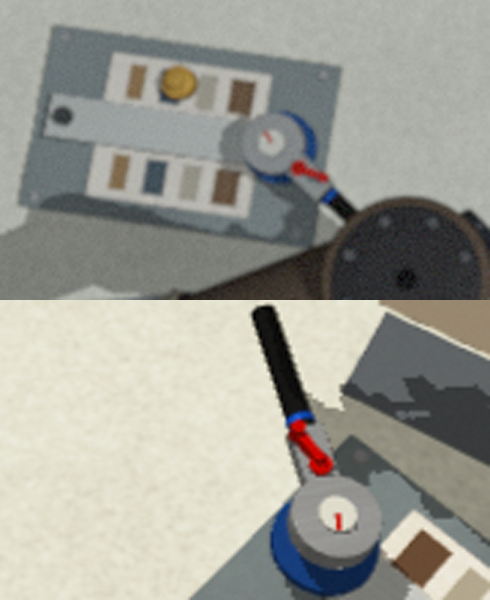

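```bash
python3 -c "
from plant import r
print(r.close_job())"
```

```text
the job is handed in; nothing more can be done
None
```

The job is handed in: the bolt is loosened to its stop, the lever is set to loosen, and the handle is back against its parking end. One force reading went slightly over a limit: I ran onto the parking end too fast, and a single reading showed 20.5 N on the handle, where it bends above 20 N. Readings scatter by about 1 N, and the handle looks straight in the final picture, but I can't rule out a brief overload.

- **Lever:** I pushed it over to the loosening side until it came up against its end. The force peaked at about 7 N, under the 10 N limit.
- **Bolt:** Two anticlockwise strokes turned it about 0.75 rad. The push was about 6.5 N while driving, then climbed to 11.5 N as the movement slowed, and I stopped there. It still gave about 0.006 rad per step at that point, so I judged it solid from the climb in force, not from a dead halt.
- **Parking:** I swung the handle back clockwise to a measured -0.60 rad and felt the solid end. The gripper is now well clear of everything.
- **Last checks:** The final picture shows the lever still leaning anticlockwise. The bolt's red line sits within about 0.5° of where it was against the stop. The clamp and the weight look undisturbed. I did not look again at the sockets, tape, jar and marker at the end, but the arm never worked near them at table height.

It finished at about 20 s of the 70 s allowed.

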